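# Book in three specimens on the tally board

## Task

Three specimen cups, with yellow, red and white lids, have come in: book them in on the grey tally board in that order. With your fingertips press the yellow key, then the red key, then the white key, each gently and all the way down, where it stays. Leave the blue key up, and leave the cups standing where they are; nothing is to be picked up.

Things in the scene. Friction and masses are not known exactly. Their poses are not given: they have to be found in the camera images.
- board: grey tally board, 84 x 260 x 30 mm, fixed to the bench; origin at the centre of its underside, y along its long side, z up. Four keys (yellow, red, white, blue) stand in a row along its y axis, at y = +-30 and +-90 mm; which colour is in which place varies
- top_yellow (a point): centre of the flat top of the yellow key, a round cap 31 mm across that stands in a black collar (40 mm across, 7 mm high) on the tally board; the top is 56 mm above the bench when fully up and 44 mm when fully down; z up. Neighbouring keys are 60 mm apart, centre to centre
- key_yellow (a joint): sliding yellow key of the tally board: 0 = fully up, 0.012 = fully down (m, straight down). It counts as down from 0.008. No spring: about 3 N of friction, so it stays where it is pushed; it starts 0 to 0.001 down
- top_red (a point): centre of the flat top of the red key, a round cap 31 mm across that stands in a black collar (40 mm across, 7 mm high) on the tally board; the top is 56 mm above the bench when fully up and 44 mm when fully down; z up. Neighbouring keys are 60 mm apart, centre to centre
- key_red (a joint): sliding red key of the tally board: 0 = fully up, 0.012 = fully down (m, straight down). It counts as down from 0.008. No spring: about 3 N of friction, so it stays where it is pushed; it starts 0 to 0.001 down
- top_white (a point): centre of the flat top of the white key, a round cap 31 mm across that stands in a black collar (40 mm across, 7 mm high) on the tally board; the top is 56 mm above the bench when fully up and 44 mm when fully down; z up. Neighbouring keys are 60 mm apart, centre to centre
- key_white (a joint): sliding white key of the tally board: 0 = fully up, 0.012 = fully down (m, straight down). It counts as down from 0.008. No spring: about 3 N of friction, so it stays where it is pushed; it starts 0 to 0.001 down
- top_blue (a point): centre of the flat top of the blue key, a round cap 31 mm across that stands in a black collar (40 mm across, 7 mm high) on the tally board; the top is 56 mm above the bench when fully up and 44 mm when fully down; z up. Neighbouring keys are 60 mm apart, centre to centre
- key_blue (a joint): sliding blue key of the tally board: 0 = fully up, 0.012 = fully down (m, straight down). It counts as down from 0.008. No spring: about 3 N of friction, so it stays where it is pushed; it starts 0 to 0.001 down
- cup_yellow: loose specimen cup with a yellow screw lid, 65 mm across, 64 mm high, standing on the bench behind the board, in any order; origin at the centre of its underside, z up
- cup_red: loose specimen cup with a red screw lid, 65 mm across, 64 mm high, standing on the bench behind the board, in any order; origin at the centre of its underside, z up
- cup_white: loose specimen cup with a white screw lid, 65 mm across, 64 mm high, standing on the bench behind the board, in any order; origin at the centre of its underside, z up
- forceps: thin loose steel forceps, 16 x 130 x 9 mm, lying on the bench to the right of the board; origin at the centre of the underside; not needed
- lab_timer: loose white timer, 64 x 64 x 18 mm, lying on the bench farther right; origin at the centre of the underside; not needed
There are look-alikes about, which are no part of the job. Several things look just like the cup_white: the one meant starts nearest to the robot's base.

How it is judged (in metres and radians):
On the way, in this order (a step that is already met when the one before it is completed fails the run):
1. the yellow key is pressed down by the fingers (8 mm or more) (value of joint key_yellow above 0.008 m and contact force between the fingers and key_yellow above 0.3 N), for 0.05 s.
2. the red key is pressed down by the fingers (8 mm or more) (value of joint key_red above 0.008 m and contact force between the fingers and key_red above 0.3 N), for 0.05 s.
3. the white key is pressed down by the fingers (8 mm or more) (value of joint key_white above 0.008 m and contact force between the fingers and key_white above 0.3 N), for 0.05 s.
At the end, for the whole second after the job is handed in: the yellow, red and white keys are down by more than 8 mm of their 12 mm, the blue key by less than 4 mm, and the three cups stand upright, at rest, within 15 mm of where they stood (value of joint each of key_yellow, key_red, key_white above 0.008 m and value of joint key_blue below 0.004 m and distance of each of cup_yellow, cup_red, cup_white from where it was at the start of the episode below 0.015 m and angle between each of cup_yellow, cup_red, cup_white's own z axis and vertical below 0.1 rad and linear speed of each of cup_yellow, cup_red, cup_white below 0.02 m/s); the robot touches nothing.
It fails at once if the red key goes down before the yellow key is down, or the white key before the red key is down ((value of joint key_red above 0.004 m and value of joint key_yellow below 0.0075 m) or (value of joint key_white above 0.004 m and value of joint key_red below 0.0075 m)).
It fails at once if the blue key is pressed (more than 4 mm) (value of joint key_blue above 0.004 m).
It fails at once if a key or the board is pressed harder than 30 N (contact force between any of the fingers, the arm and board above 30 N or contact force between any of the fingers, the arm and key_yellow above 30 N or contact force between any of the fingers, the arm and key_red above 30 N or contact force between any of the fingers, the arm and key_white above 30 N or contact force between any of the fingers, the arm and key_blue above 30 N).
It fails at once if a specimen cup is picked up, tipped or pushed more than 15 mm (distance of any of cup_yellow, cup_red, cup_white from where it was at the start of the episode above 0.015 m or angle between any of cup_yellow, cup_red, cup_white's own z axis and vertical above 0.3 rad).
It fails at once if the forceps or the timer is picked up (30 mm or more) (height (world z) of any of forceps, lab_timer above 0.03 m).
It also fails if it takes over 48 s, if anything falls off the work surface, if the arm or the gripper's body presses on something with over 40 N, if the wrist force passes 120 N, or if a joint passes its speed limit or range.

## Robot

A 6-joint arm with a two-finger parallel gripper is mounted at the origin on a cart in front of the work surface, level with it; the furniture and walls round the work are solid. World frame = base frame: x ahead of the robot, y to its left, z up, the work surface at z = 0. Lengths are in mm, angles in rad, forces in N, time in s.
With the tool pointing down it reaches from about 250 to 800 mm from the base axis. Payload 8.5 kg.
Tool frame: the origin (TCP) lies on the centre line of the jaws, within the pads' length; the fingertips stand 14 mm ahead of it and the grasp point (between the pads) lies 5 mm behind it; y points along the fingers, z is the direction in which the jaws open and shut, and the axes are right-handed (so a half turn about y gives the same grasp; the last joint's range is limited). The gripper opens to 85 mm and grips with 20 to 120 N. Pads are 22 mm wide; open, the fingers measure 114 mm over their backs; the gripper's body (76 mm by 85 mm) begins 54 mm behind the grasp point. The pads swing forward as they close: fully open they stand 13 mm farther back than shut.
Start: joints at [-1.292, 0.238, -0.013, 1.319, 0, 1.571], TCP at [144.467, -504.685, 216.476] pointing down, gripper open.
Joint ranges: [-2.66, 2.66], [-1.03, 1.9], [-1.14, 1.46], [-1.82, 2.27], [-1.45, 1.34], [-3.14, 3.14]. Speed limits (rad/s): [2.22, 2.22, 2.79, 3.14, 3.14, 3.14].

## Interface

Orientations are given as a unit quaternion [w, x, y, z].
In Python, from station import arm gives the robot as it stands.
- The arm moves only by the tool move_arm, never from a script. Its argument "deltas" is a list of rows, each an object with "dp": the shift along the world's x, y, z in mm, a list of three; "turn": the turn about the world's z in degrees. A call has exactly 8 rows; each row is the pose to reach, as a shift and turn from the pose commanded when the call began; what a row does not reach only later rows make up. A row lasts 1/10 s, in which the tool goes at most 50 mm and 8.59 degrees, less where a joint would pass 70% of its speed; a pose out of reach is approached as far as the arm can. A call with a gripper value outside its range is refused whole. "grip" is the opening in per cent of the stroke, from 0 (shut) to 100 (fully open), set as the call begins (left out, the last holds). The fingers move at their own pace and stop on an object; "force" is the grip in N (left out, the last holds). Time passes only in rows, so rows that repeat a pose let the fingers close, or fill a call up. It gives the time, the measured TCP pose, the force and the opening at its end, in the units of the state.
- arm.observe(): the state, without advancing time (a new reading comes with each control period).
- arm.get_image(name): name is "side" or "top"; returns a dict with "image" (420x560x3 uint8, red, green, blue), "intrinsics" (3x3 intrinsics, pixels), "world_from_camera" (4x4, takes a point from camera to world coordinates). Camera axes: x right, y down, z forward; pixel columns grow to the right and rows downward; lengths in mm; the calibration is good to about 2 mm. A picture is of the moment at which its call begins. There is no depth.
- arm.close_job(): hands the job in, once; it reports no verdict.
The state is a dict: "time": time; "qpos": joint angles; "qd": joint speeds; "joint_torque": joint torques, N m; "tool_pos": TCP position; "eef_rot": TCP orientation; "wrist_force": force on the tool from outside, world axes, zero at the start; "torque": the same for the moment, N m; "grip_width": finger opening in mm.
Only numpy, scipy, OpenCV 4.12 (cv2) and the standard library are available. Lean on these libraries where they do the work, as an engineer would, in place of code of your own. Each camera call takes 0.05 s, during which the arm holds its last target.

## Working session

There is one attempt and no reset: what is moved stays moved. The work goes in short steps, Python scripts to look and compute and a tool call to move; the robot and the scene stay as the last step left them, time stands still between calls to the robot, and variables do not carry over. Pictures are saved under pics/ and viewed, and the job is handed in when it is done.

Besides the shell and the picture viewer there is one more tool, called after ">>>" in YAML: its name, and indented under it one key for each argument. move_arm: Moves the arm, as the interface text tells. Its arguments: {"type":"object","properties":{"deltas":{"type":"array","items":{"type":"object","properties":{"dp":{"type":"array","items":{"type":"number"}},"turn":{"type":"number"}}}},"grip":{"type":"number"},"force":{"type":"number"}},"required":["deltas"]}

```bash
mkdir -p pics; python3 - <<'E'
from station import arm
import cv2,pickle
d={}
for n in("top","side"):
    r=arm.get_image(n);d[n]=r
    cv2.imwrite(f"pics/{n}0.png",r["image"][:,:,::-1])
pickle.dump(d,open("im0.pkl","wb"))
s=arm.observe();print({k:s[k] for k in("time","tool_pos","eef_rot","grip_width","wrist_force")})
E
```

```text
{'time': 0.1, 'tool_pos': array([ 144.37953185, -504.35795238,  215.95760245]), 'eef_rot': array([ 0.0981873 , -0.09830049,  0.70069554, -0.69980142]), 'grip_width': 85.27069355596423, 'wrist_force': array([-5.23234302e-01, -9.34442970e-01, -6.29065076e-04])}
```

```bash
ls .
```

```text
im0.pkl
pics
```

View pics/top0.png

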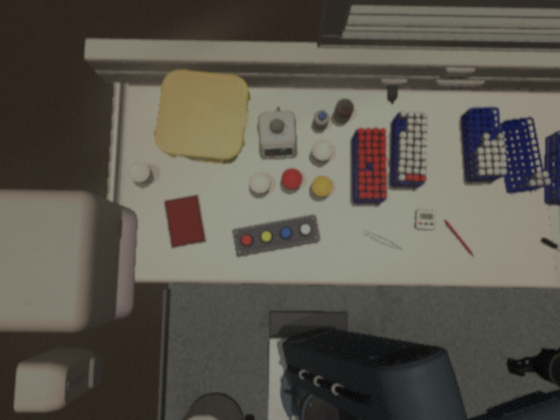

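View pics/side0.png

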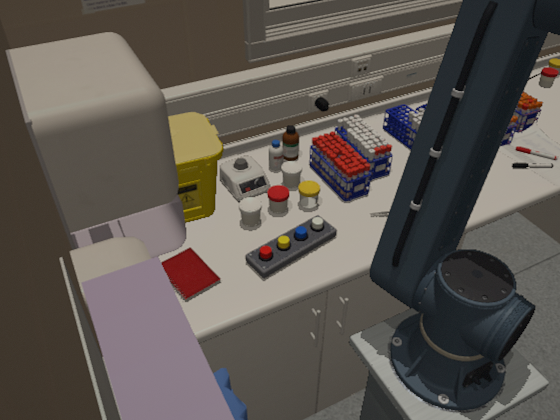

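The top view shows the keys at red (247,240), yellow (266,237), blue (286,233) and white (305,229). The cups stand behind the board, at white (260,183), red (291,180) and yellow (322,186). I'll measure them next.

```bash
cat > h.py <<'E'
import numpy as np,cv2
def ray(r,uv):
    K=np.array(r["intrinsics"]);T=np.array(r["world_from_camera"])
    d=T[:3,:3]@np.linalg.solve(K,[uv[0],uv[1],1.]);return T[:3,3],d
def onz(r,uv,z):
    o,d=ray(r,uv);return o+d*(z-o[2])/d[2]
def blob(r,guess,rad,col):
    h=cv2.cvtColor(r["image"],cv2.COLOR_RGB2HSV).astype(int);H,S,V=h[...,0],h[...,1],h[...,2]
    m={"red":((H<8)|(H>172))&(S>150)&(V>90),"yellow":(abs(H-27)<9)&(S>120)&(V>90),"blue":(abs(H-112)<14)&(S>120)&(V>60),"white":(S<90)&(V>150)}[col]
    yy,xx=np.mgrid[:m.shape[0],:m.shape[1]]
    m&=np.hypot(xx-guess[0],yy-guess[1])<rad
    return np.array([xx[m].mean(),yy[m].mean()]),m.sum()
def tri(o1,d1,o2,d2):
    A=np.c_[d1,-d2];s=np.linalg.lstsq(A,o2-o1,rcond=None)[0]
    p,q=o1+d1*s[0],o2+d2*s[1];return (p+q)/2,np.linalg.norm(p-q)
E
python3 - <<'E'
import pickle;from h import *
d=pickle.load(open("im0.pkl","rb"))
t,s=d["top"],d["side"]
print(t["world_from_camera"],t["intrinsics"])
G={"red":((247,240),(266,253)),"yellow":((266,237),(284,242)),"blue":((286,233),(301,233)),"white":((305,229),(318,223))}
for c,(a,b) in G.items():
    u,n=blob(t,a,8,c);v,m=blob(s,b,9,c)
    p,e=tri(*ray(t,u),*ray(s,v))
    print(c,u.round(1),n,v.round(1),m,"top@55.5",onz(t,u,55.5).round(1),"tri",p.round(1),round(e,1),"side@53",onz(s,v,53).round(1))
for c,g in {"white":(260,183),"red":(291,180),"yellow":(322,186)}.items():
    u,n=blob(t,g,12,c);print("cup",c,n,onz(t,u,64).round(1))
# board corners
for g in [(233,235),(317,216),(320,238),(237,256)]: print("corner",onz(t,g,30).round(1))
E
python3 -c "
import cv2
i=cv2.imread('pics/top0.png')[205:265,225:330];cv2.imwrite('pics/crop.png',cv2.resize(i,None,fx=7,fy=7,interpolation=2))"
```

```text
[[ 1.48216604e-02 -9.90771797e-01  1.34727746e-01  3.53452004e+02]
 [-9.99843262e-01 -1.59907224e-02 -7.59917307e-03  1.25059691e+02]
 [ 9.68344033e-03 -1.34593996e-01 -9.90853514e-01  1.59316791e+03]
 [ 0.00000000e+00  0.00000000e+00  0.00000000e+00  1.00000000e+00]] [[512.64453354   0.         285.49328429]
 [  0.         512.64453354 200.0653454 ]
 [  0.           0.           1.        ]]
red [245.9 239.7] 62 [265.1 250.4] 92 top@55.5 [440.9 229.9  55.5] tri [441.4 230.9  53.7] 1.8 side@53 [442.6 231.3  53. ]
yellow [265.7 236.1] 77 [283.2 241.1] 115 top@55.5 [452.5 171.   55.5] tri [453.2 171.9  50.8] 1.8 side@53 [451.8 173.6  53. ]
blue [285.4 232.4] 56 [300.5 231.6] 114 top@55.5 [464.7 112.2  55.5] tri [465.5 112.7  49.6] 1.4 side@53 [462.7 115.2  53. ]
white [304.8 228.5] 4 [318.4 219.3] 74 top@55.5 [477.2  54.1  55.5] tri [476.1  53.4  61.5] 2.5 side@53 [483.3  47.1  53. ]
cup white 26 [616.8 194.5  64. ]
cup red 264 [627.   96.1  64. ]
cup yellow 305 [606.    5.3  64. ]
corner [456.  271.4  30. ]
corner [518.3  15.7  30. ]
corner [451.    6.1  30. ]
corner [392.6 257.4  30. ]
```

View pics/crop.png

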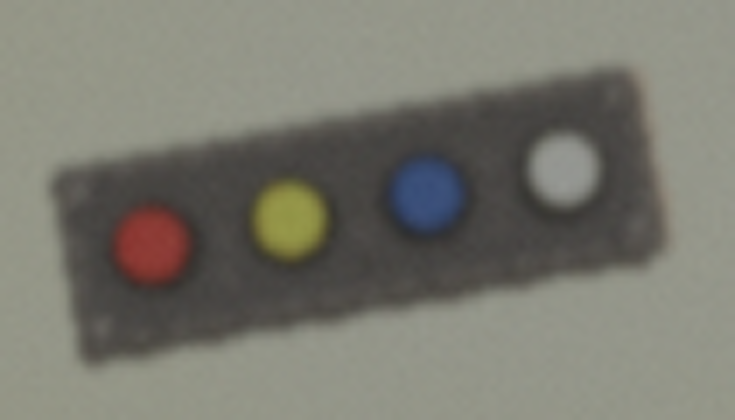

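Key spacing comes out at 60 mm and the heights agree, so the positions hold up. Next I'll shut the gripper and swing over to the yellow key.

>>> move_arm:
  deltas:
    - {"dp": [20, 42, 0], "turn": 6}
    - {"dp": [40, 85, 0], "turn": 12}
    - {"dp": [60, 127, 0], "turn": 18}
    - {"dp": [80, 170, 0], "turn": 24}
    - {"dp": [100, 212, 0], "turn": 30}
    - {"dp": [120, 255, 0], "turn": 36}
    - {"dp": [140, 297, 0], "turn": 42}
    - {"dp": [155, 338, 0], "turn": 48}
  grip: 0

```text
time: 0.9
tool_pos: [299.9, -164.9, 216.5]
eef_rot: [-0.376, 0.376, -0.599, 0.599]
wrist_force: [0.9, 0.7, -0.7]
grip_width: -0.2
```

>>> move_arm:
  deltas:
    - {"dp": [20, 42, 0], "turn": 6}
    - {"dp": [40, 85, 0], "turn": 12}
    - {"dp": [60, 127, 0], "turn": 18}
    - {"dp": [80, 170, 0], "turn": 24}
    - {"dp": [100, 212, 0], "turn": 30}
    - {"dp": [120, 255, 0], "turn": 36}
    - {"dp": [140, 297, 0], "turn": 42}
    - {"dp": [153.5, 338, 0], "turn": 47}

```text
time: 1.7
tool_pos: [453.6, 173.5, 216.1]
eef_rot: [-0.584, 0.584, -0.399, 0.399]
wrist_force: [0.4, -1.2, -0.7]
grip_width: 0.2
```

>>> move_arm:
  deltas:
    - {"dp": [0, 0, -20]}
    - {"dp": [0, 0, -50]}
    - {"dp": [0, 0, -80]}
    - {"dp": [0, 0, -105]}
    - {"dp": [0, 0, -120]}
    - {"dp": [0, 0, -126]}
    - {"dp": [0, 0, -126]}
    - {"dp": [0, 0, -126]}

```text
validation failed for argument at $.de...
```

```bash
python3 - <<'E'
from station import arm
import cv2,numpy as np
from scipy.spatial.transform import Rotation as R
r=arm.get_image("side");i=r["image"][:,:,::-1]
cv2.imwrite("pics/s1.png",cv2.resize(i[150:300,200:380],None,fx=4,fy=4,interpolation=2))
t=arm.get_image("top")["image"][:,:,::-1];cv2.imwrite("pics/t1.png",cv2.resize(t[190:280,210:340],None,fx=5,fy=5,interpolation=2))
s=arm.observe();print(s["time"],s["tool_pos"],s["wrist_force"],s["qpos"]);q=s["eef_rot"];print(R.from_quat([*q[1:],q[0]]).as_matrix().round(3))
E
```

```text
1.8 [454.25193558 175.50054641 215.5389657 ] [ 0.57041698 -1.08568257 -0.41886973] [ 3.68070516e-01  1.73446514e-01 -1.00127578e-01  1.29728400e+00
  9.29913834e-04  1.56587296e+00]
[[ 0.364 -0.     0.931]
 [-0.931  0.001  0.364]
 [-0.001 -1.    -0.   ]]
```

View pics/s1.png

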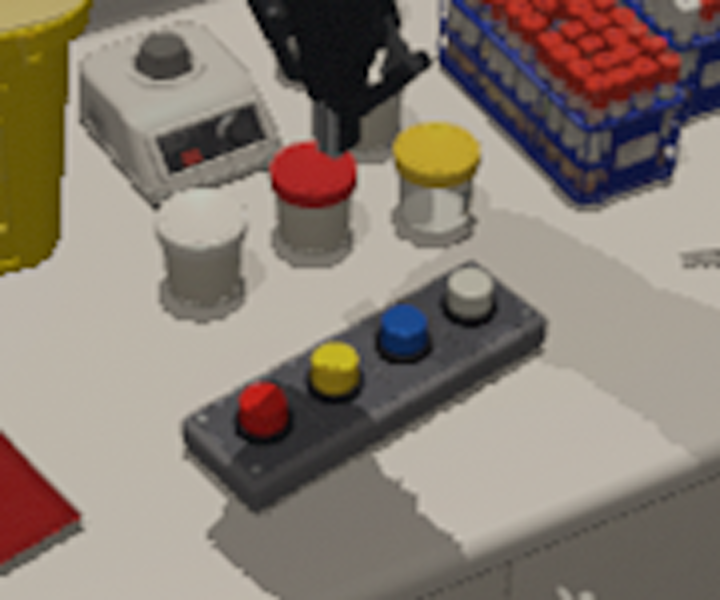

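View pics/t1.png

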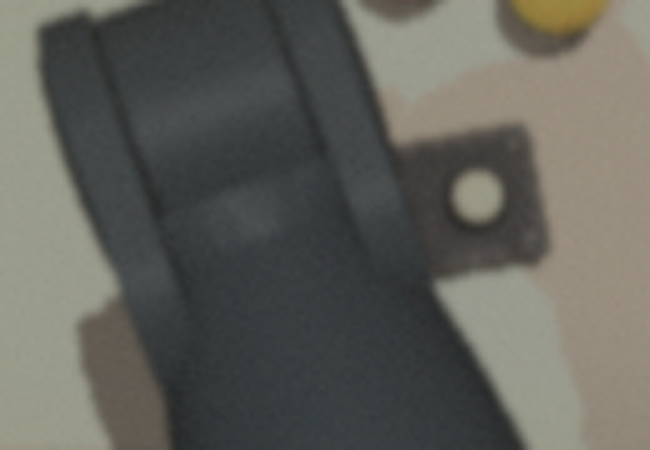

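The side view shows the shut fingers hanging above the board, with all keys up. The move was refused because each row needs a "turn" value, so I'll resend it.

>>> move_arm:
  deltas:
    - {"dp": [0, 0, -20], "turn": 0}
    - {"dp": [0, 0, -50], "turn": 0}
    - {"dp": [0, 0, -80], "turn": 0}
    - {"dp": [0, 0, -105], "turn": 0}
    - {"dp": [0, 0, -120], "turn": 0}
    - {"dp": [0, 0, -126], "turn": 0}
    - {"dp": [0, 0, -126], "turn": 0}
    - {"dp": [0, 0, -126], "turn": 0}

```text
time: 2.6
tool_pos: [453.3, 171.3, 91.2]
eef_rot: [0.583, -0.582, 0.401, -0.401]
wrist_force: [0.1, -0.7, 0.0]
grip_width: 0.1
```

```bash
python3 - <<'E'
from station import arm
import cv2,numpy as np
r=arm.get_image("side");i=r["image"][:,:,::-1]
cv2.imwrite("pics/s2.png",cv2.resize(i[150:300,200:380],None,fx=4,fy=4,interpolation=2))
s=arm.observe();print(s["time"],s["tool_pos"],s["wrist_force"])
K=np.array(r["intrinsics"]);T=np.linalg.inv(r["world_from_camera"])
for p in [(*s["tool_pos"][:2],s["tool_pos"][2]-14),(452.6,171,55.5)]:
    c=K@(T@[*p,1])[:3];c=c[:2]/c[2];print(p,c,(c-[200,150])*4)
E
```

```text
2.65 [453.53328914 171.37008761  91.36212421] [1.12534185 0.22648842 0.69934125]
(np.float64(453.5332891404305), np.float64(171.37008761207176), np.float64(77.36212420684429)) [283.69975206 233.68715617] [334.79900824 334.74862468]
(452.6, 171, 55.5) [283.93788353 239.86019441] [335.75153411 359.44077765]
```

View pics/s2.png

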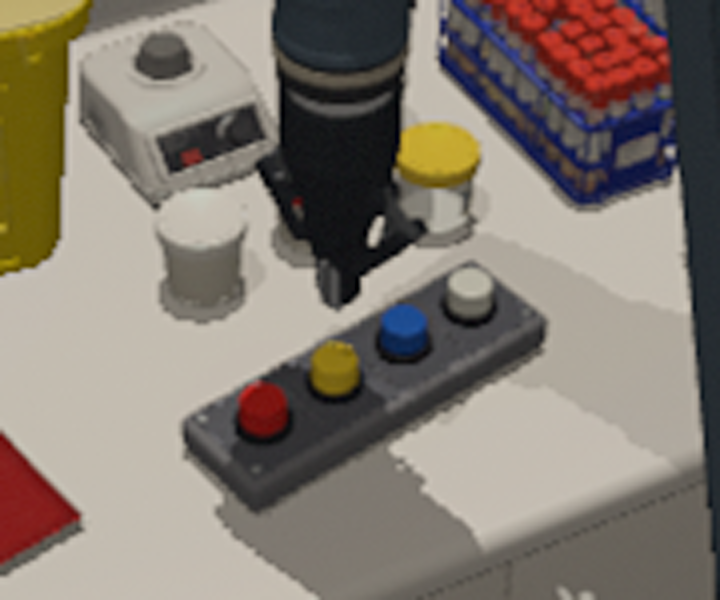

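The tip appears at crop (340,305). I expected (335,335), so I'll check that before going lower.

```bash
python3 - <<'E'
from station import arm
import cv2,numpy as np
from h import *
r=arm.get_image("side");i=r["image"][:,:,::-1]
cv2.imwrite("pics/s3.png",cv2.resize(i[190:260,250:330],None,fx=8,fy=8,interpolation=2))
cv2.imwrite("pics/s3f.png",i)
s=arm.observe();print(s["time"],s["tool_pos"])
for z in(77,91,104):print(onz(r,(285,226),z).round(1))
print(np.array(r["world_from_camera"]).round(3))
E
```

```text
2.7 [453.57660822 171.44100338  91.40812214]
[478.6 154.3  77. ]
[465.2 161.5  91. ]
[452.8 168.2 104. ]
[[-4.610000e-01 -5.820000e-01  6.700000e-01 -4.127040e+02]
 [-8.870000e-01  3.000000e-01 -3.500000e-01  6.323360e+02]
 [ 3.000000e-03 -7.560000e-01 -6.550000e-01  1.009665e+03]
 [ 0.000000e+00  0.000000e+00  0.000000e+00  1.000000e+00]]
```

View pics/s3.png

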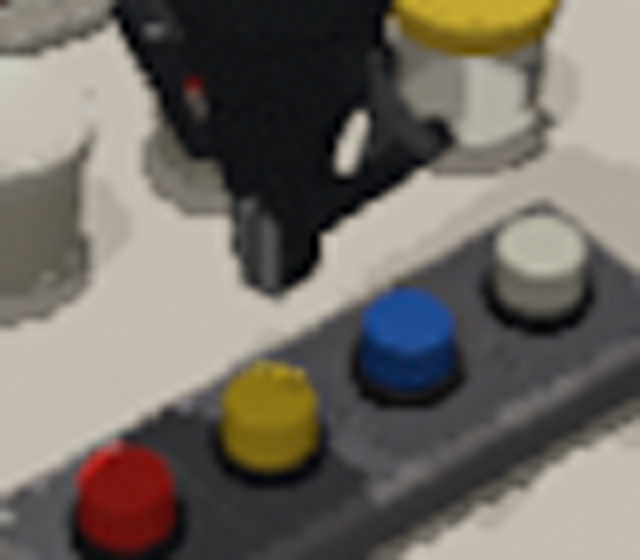

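View pics/s3f.png

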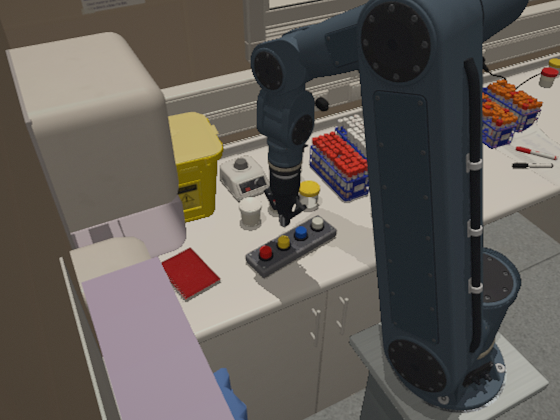

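By ray, the visible tip sits either about 27 mm higher than stated or off to the side. I'll come down in small steps, watching force and picture.

>>> move_arm:
  deltas:
    - {"dp": [0, 0, -3], "turn": 0}
    - {"dp": [0, 0, -6], "turn": 0}
    - {"dp": [0, 0, -9], "turn": 0}
    - {"dp": [0, 0, -12], "turn": 0}
    - {"dp": [0, 0, -15], "turn": 0}
    - {"dp": [0, 0, -17], "turn": 0}
    - {"dp": [0, 0, -17], "turn": 0}
    - {"dp": [0, 0, -17], "turn": 0}

```text
time: 3.5
tool_pos: [453.0, 171.3, 73.5]
eef_rot: [-0.583, 0.583, -0.401, 0.401]
wrist_force: [-0.3, -0.2, 0.4]
grip_width: 0.1
```

```bash
python3 - <<'E'
from station import arm
import cv2,numpy as np
from h import *
r=arm.get_image("side");i=r["image"][:,:,::-1]
cv2.imwrite("pics/s4.png",cv2.resize(i[190:260,250:330],None,fx=8,fy=8,interpolation=2))
s=arm.observe();print(s["time"],s["tool_pos"],s["wrist_force"])
E
```

```text
3.55 [453.05767167 171.34660569  73.5455541 ] [ 0.05285921 -0.01685398  1.54150596]
```

View pics/s4.png

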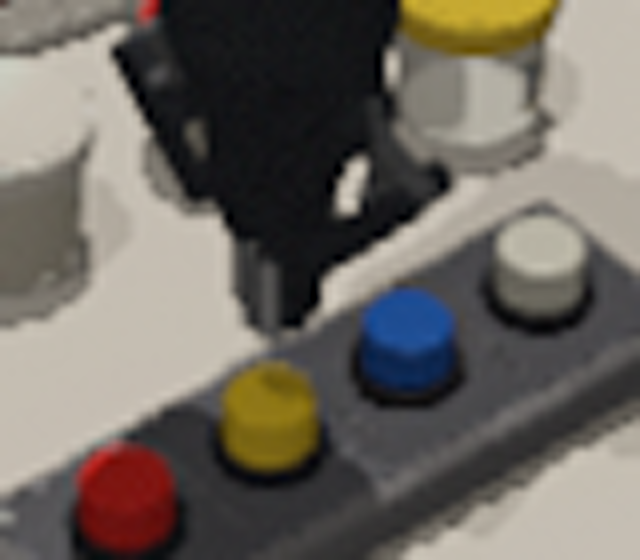

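No contact yet, and the gap in the picture is still about 26 mm if the offset is vertical. I'll go lower and check whether the finger passes in front of the key or behind it.

>>> move_arm:
  deltas:
    - {"dp": [0, 0, -2], "turn": 0}
    - {"dp": [0, 0, -4], "turn": 0}
    - {"dp": [0, 0, -6], "turn": 0}
    - {"dp": [0, 0, -8], "turn": 0}
    - {"dp": [0, 0, -10], "turn": 0}
    - {"dp": [0, 0, -12], "turn": 0}
    - {"dp": [0, 0, -12], "turn": 0}
    - {"dp": [0, 0, -12], "turn": 0}

```text
time: 4.35
tool_pos: [452.9, 171.3, 61.4]
eef_rot: [-0.583, 0.583, -0.401, 0.401]
wrist_force: [0.4, -1.0, 0.5]
grip_width: -0.4
```

```bash
python3 - <<'E'
from station import arm
import cv2,numpy as np
r=arm.get_image("side");i=r["image"][:,:,::-1]
cv2.imwrite("pics/s5.png",cv2.resize(i[190:260,250:330],None,fx=8,fy=8,interpolation=2))
s=arm.observe();print(s["time"],s["tool_pos"],s["wrist_force"])
E
```

```text
4.4 [452.99417806 171.31858635  61.50895855] [ 0.32164651  0.09431065 -0.69999592]
```

View pics/s5.png

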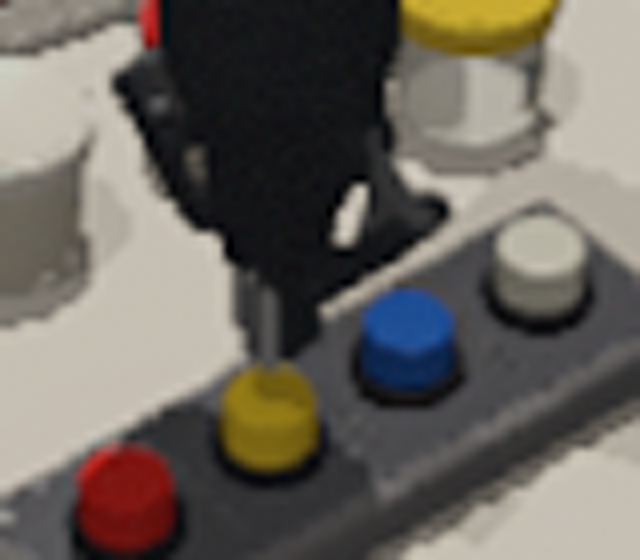

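>>> move_arm:
  deltas:
    - {"dp": [0, 0, -1], "turn": 0}
    - {"dp": [0, 0, -2], "turn": 0}
    - {"dp": [0, 0, -3], "turn": 0}
    - {"dp": [0, 0, -4], "turn": 0}
    - {"dp": [0, 0, -5], "turn": 0}
    - {"dp": [0, 0, -6], "turn": 0}
    - {"dp": [0, 0, -6], "turn": 0}
    - {"dp": [0, 0, -6], "turn": 0}

```text
time: 5.2
tool_pos: [453.0, 171.3, 55.5]
eef_rot: [-0.583, 0.583, -0.401, 0.401]
wrist_force: [0.7, -0.5, -0.7]
grip_width: 0.1
```

```bash
python3 - <<'E'
from station import arm
import cv2,numpy as np
r=arm.get_image("side");i=r["image"][:,:,::-1]
cv2.imwrite("pics/s6.png",cv2.resize(i[210:255,255:315],None,fx=12,fy=12,interpolation=2))
s=arm.observe();print(s["time"],s["tool_pos"],s["wrist_force"])
E
```

```text
5.25 [452.99191388 171.31615963  55.47024681] [ 0.29669525 -0.60481143  0.08807791]
```

View pics/s6.png

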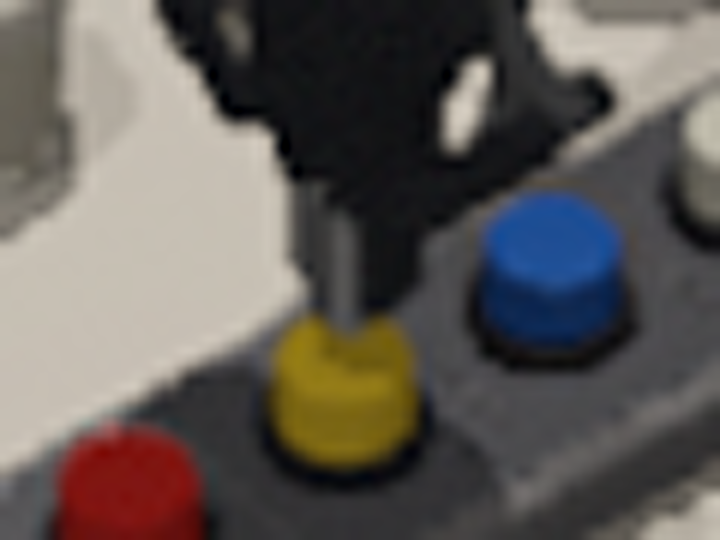

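The finger now overlaps the key's top from the front, so it is over the key and the shut tip is simply higher than stated. I'll keep going down, watching force.

>>> move_arm:
  deltas:
    - {"dp": [0, 0, -1], "turn": 0}
    - {"dp": [0, 0, -2], "turn": 0}
    - {"dp": [0, 0, -3], "turn": 0}
    - {"dp": [0, 0, -4], "turn": 0}
    - {"dp": [0, 0, -5], "turn": 0}
    - {"dp": [0, 0, -6], "turn": 0}
    - {"dp": [0, 0, -7], "turn": 0}
    - {"dp": [0, 0, -8], "turn": 0}

```text
time: 6.05
tool_pos: [453.0, 171.3, 47.4]
eef_rot: [-0.583, 0.583, -0.401, 0.401]
wrist_force: [0.7, 0.8, -0.0]
grip_width: 0.2
```

```bash
python3 - <<'E'
from station import arm
import cv2,numpy as np
r=arm.get_image("side");i=r["image"][:,:,::-1]
cv2.imwrite("pics/s7.png",cv2.resize(i[210:255,255:315],None,fx=12,fy=12,interpolation=2))
s=arm.observe();print(s["time"],s["tool_pos"],s["wrist_force"])
E
```

```text
6.1 [452.88786791 171.29975473  47.25119925] [-0.61698948 -0.19147795 -0.24691339]
```

View pics/s7.png

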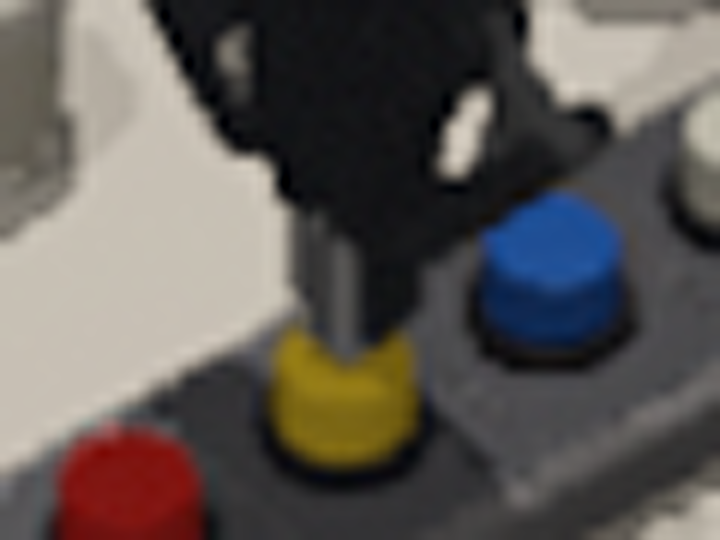

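>>> move_arm:
  deltas:
    - {"dp": [0, 0, -1], "turn": 0}
    - {"dp": [0, 0, -2], "turn": 0}
    - {"dp": [0, 0, -3], "turn": 0}
    - {"dp": [0, 0, -4], "turn": 0}
    - {"dp": [0, 0, -4], "turn": 0}
    - {"dp": [0, 0, -5], "turn": 0}
    - {"dp": [0, 0, -5], "turn": 0}
    - {"dp": [0, 0, -5], "turn": 0}

```text
time: 6.9
tool_pos: [453.0, 171.3, 42.5]
eef_rot: [-0.583, 0.583, -0.401, 0.401]
wrist_force: [-0.6, -0.1, 0.6]
grip_width: 0.1
```

```bash
python3 - <<'E'
from station import arm
import cv2,numpy as np
r=arm.get_image("side");i=r["image"][:,:,::-1]
cv2.imwrite("pics/s8.png",cv2.resize(i[210:255,255:315],None,fx=12,fy=12,interpolation=2))
s=arm.observe();print(s["time"],s["tool_pos"],s["wrist_force"])
E
```

```text
6.95 [452.98069128 171.30980421  42.49491063] [-0.05882645 -0.5133924  -0.0352263 ]
```

View pics/s8.png

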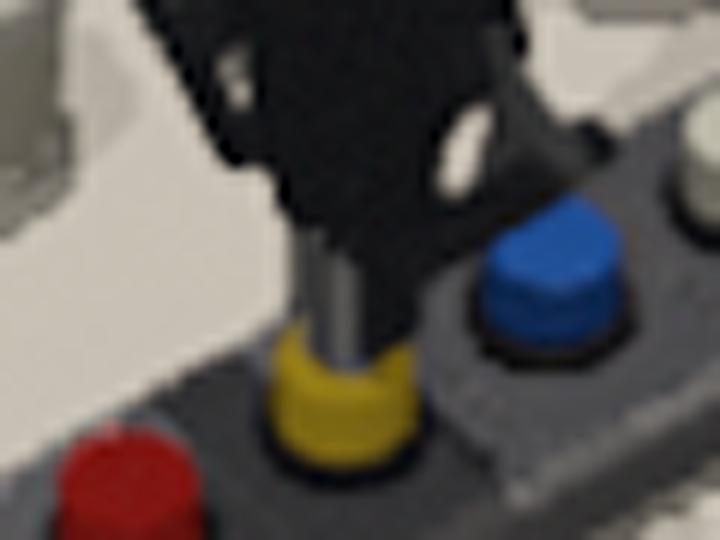

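>>> move_arm:
  deltas:
    - {"dp": [0, 0, -1], "turn": 0}
    - {"dp": [0, 0, -1], "turn": 0}
    - {"dp": [0, 0, -2], "turn": 0}
    - {"dp": [0, 0, -2], "turn": 0}
    - {"dp": [0, 0, -3], "turn": 0}
    - {"dp": [0, 0, -3], "turn": 0}
    - {"dp": [0, 0, -4], "turn": 0}
    - {"dp": [0, 0, -4], "turn": 0}

```text
time: 7.75
tool_pos: [453.0, 171.3, 38.4]
eef_rot: [-0.583, 0.583, -0.401, 0.401]
wrist_force: [-0.1, 0.7, 0.9]
grip_width: 0.2
```

```bash
python3 - <<'E'
from station import arm
import cv2,numpy as np
r=arm.get_image("side");i=r["image"][:,:,::-1]
cv2.imwrite("pics/s9.png",cv2.resize(i[210:255,255:315],None,fx=12,fy=12,interpolation=2))
s=arm.observe();print(s["time"],s["tool_pos"],s["wrist_force"])
E
```

```text
7.8 [453.00947807 171.33270409  38.42557584] [-1.15129942  0.66808837  0.51917831]
```

View pics/s9.png

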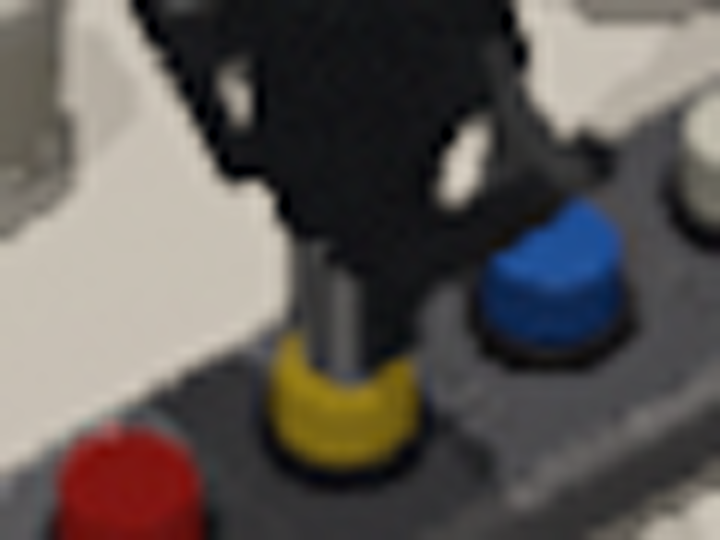

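>>> move_arm:
  deltas:
    - {"dp": [0, 0, -1], "turn": 0}
    - {"dp": [0, 0, -1], "turn": 0}
    - {"dp": [0, 0, -2], "turn": 0}
    - {"dp": [0, 0, -2], "turn": 0}
    - {"dp": [0, 0, -3], "turn": 0}
    - {"dp": [0, 0, -3], "turn": 0}
    - {"dp": [0, 0, -4], "turn": 0}
    - {"dp": [0, 0, -4], "turn": 0}

```text
time: 8.6
tool_pos: [453.0, 171.3, 34.4]
eef_rot: [-0.583, 0.583, -0.401, 0.401]
wrist_force: [1.0, 0.1, 0.8]
grip_width: 0.2
```

```bash
python3 - <<'E'
from station import arm
import cv2,numpy as np
r=arm.get_image("side");i=r["image"][:,:,::-1]
cv2.imwrite("pics/s10.png",cv2.resize(i[210:255,255:315],None,fx=12,fy=12,interpolation=2))
s=arm.observe();print(s["time"],s["tool_pos"],s["wrist_force"])
E
```

```text
8.65 [452.97391479 171.32891536  34.36626247] [-0.33338328 -0.26215419 -0.28131254]
```

View pics/s10.png

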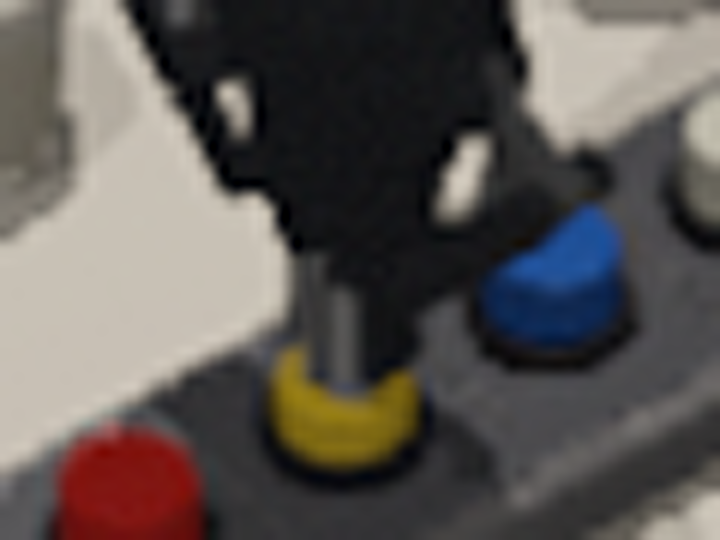

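The key is sinking: its top edge has dropped from about y 330 to 348. I'll continue gently to the stop.

>>> move_arm:
  deltas:
    - {"dp": [0, 0, -0.5], "turn": 0}
    - {"dp": [0, 0, -1], "turn": 0}
    - {"dp": [0, 0, -1], "turn": 0}
    - {"dp": [0, 0, -1.5], "turn": 0}
    - {"dp": [0, 0, -1.5], "turn": 0}
    - {"dp": [0, 0, -2], "turn": 0}
    - {"dp": [0, 0, -2], "turn": 0}
    - {"dp": [0, 0, -2], "turn": 0}

```text
time: 9.45
tool_pos: [453.0, 171.3, 32.4]
eef_rot: [-0.583, 0.583, -0.401, 0.401]
wrist_force: [0.9, 0.4, 1.2]
grip_width: 0.0
```

```bash
python3 - <<'E'
from station import arm
import cv2,numpy as np
r=arm.get_image("side");i=r["image"][:,:,::-1]
cv2.imwrite("pics/s11.png",cv2.resize(i[210:255,255:315],None,fx=12,fy=12,interpolation=2))
s=arm.observe();print(s["time"],s["tool_pos"],s["wrist_force"],s["joint_torque"].round(2))
E
```

```text
9.5 [452.99312246 171.3213048   32.44188238] [0.10557134 0.76083166 1.49353868] [ 1.000e-02 -5.154e+01  2.696e+01  1.000e-01  1.000e-02 -0.000e+00]
```

View pics/s11.png

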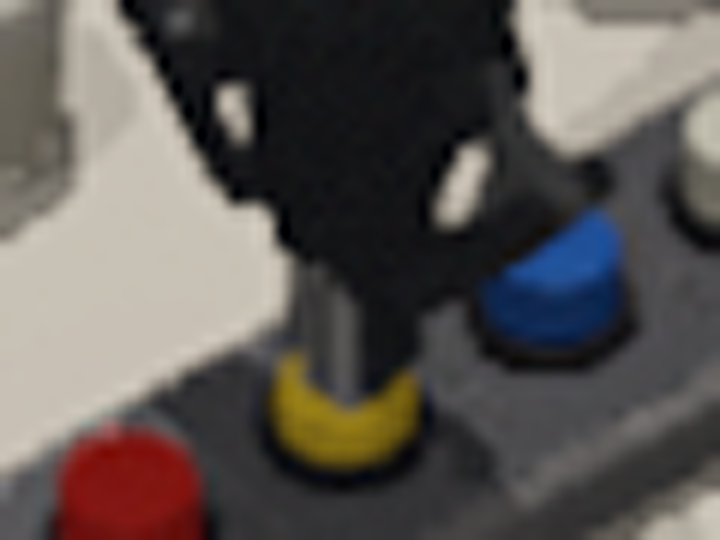

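>>> move_arm:
  deltas:
    - {"dp": [0, 0, -0.3], "turn": 0}
    - {"dp": [0, 0, -0.6], "turn": 0}
    - {"dp": [0, 0, -0.8], "turn": 0}
    - {"dp": [0, 0, -1], "turn": 0}
    - {"dp": [0, 0, -1], "turn": 0}
    - {"dp": [0, 0, -1], "turn": 0}
    - {"dp": [0, 0, -1], "turn": 0}
    - {"dp": [0, 0, -1], "turn": 0}

```text
time: 10.3
tool_pos: [453.0, 171.3, 31.5]
eef_rot: [-0.583, 0.583, -0.401, 0.401]
wrist_force: [-0.5, 0.6, 1.8]
grip_width: 0.3
```

>>> move_arm:
  deltas:
    - {"dp": [0, 0, -0.3], "turn": 0}
    - {"dp": [0, 0, -0.6], "turn": 0}
    - {"dp": [0, 0, -0.8], "turn": 0}
    - {"dp": [0, 0, -1], "turn": 0}
    - {"dp": [0, 0, -1], "turn": 0}
    - {"dp": [0, 0, -1], "turn": 0}
    - {"dp": [0, 0, -1], "turn": 0}
    - {"dp": [0, 0, -1], "turn": 0}

```text
time: 11.1
tool_pos: [453.0, 171.3, 30.5]
eef_rot: [-0.583, 0.583, -0.401, 0.401]
wrist_force: [0.2, 0.1, 1.8]
grip_width: 0.3
```

```bash
python3 - <<'E'
from station import arm
import cv2,numpy as np
r=arm.get_image("side");i=r["image"][:,:,::-1]
cv2.imwrite("pics/s12.png",cv2.resize(i[210:255,255:315],None,fx=12,fy=12,interpolation=2))
s=arm.observe();print(s["time"],s["tool_pos"],s["wrist_force"],s["joint_torque"].round(2))
E
```

```text
11.15 [452.98729286 171.31442905  30.46956636] [0.29437002 0.78902033 1.80700087] [ 1.000e-02 -5.147e+01  2.668e+01  1.700e-01  1.000e-02 -0.000e+00]
```

View pics/s12.png

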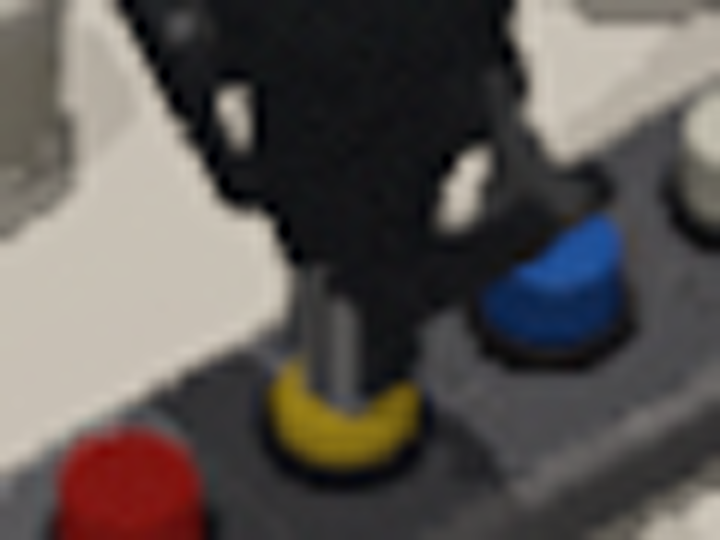

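>>> move_arm:
  deltas:
    - {"dp": [0, 0, -0.3], "turn": 0}
    - {"dp": [0, 0, -0.6], "turn": 0}
    - {"dp": [0, 0, -0.8], "turn": 0}
    - {"dp": [0, 0, -1], "turn": 0}
    - {"dp": [0, 0, -1], "turn": 0}
    - {"dp": [0, 0, -1], "turn": 0}
    - {"dp": [0, 0, -1], "turn": 0}
    - {"dp": [0, 0, -1], "turn": 0}

```text
time: 11.95
tool_pos: [453.0, 171.3, 29.4]
eef_rot: [-0.583, 0.583, -0.401, 0.401]
wrist_force: [0.3, 0.1, 2.1]
grip_width: -0.1
```

>>> move_arm:
  deltas:
    - {"dp": [0, 0, -0.3], "turn": 0}
    - {"dp": [0, 0, -0.6], "turn": 0}
    - {"dp": [0, 0, -0.8], "turn": 0}
    - {"dp": [0, 0, -1], "turn": 0}
    - {"dp": [0, 0, -1], "turn": 0}
    - {"dp": [0, 0, -1], "turn": 0}
    - {"dp": [0, 0, -1], "turn": 0}
    - {"dp": [0, 0, -1], "turn": 0}

```text
time: 12.75
tool_pos: [453.0, 171.3, 29.2]
eef_rot: [0.583, -0.582, 0.401, -0.401]
wrist_force: [-2.3, -1.2, 11.2]
grip_width: -0.3
```

```bash
python3 - <<'E'
from station import arm
import cv2,numpy as np
r=arm.get_image("side");i=r["image"][:,:,::-1]
cv2.imwrite("pics/s13.png",cv2.resize(i[210:255,255:315],None,fx=12,fy=12,interpolation=2))
s=arm.observe();print(s["time"],s["tool_pos"],s["wrist_force"],s["joint_torque"].round(2))
E
```

```text
12.8 [453.04395199 171.32774638  29.16435315] [-1.62662338 -1.4268883  11.71220256] [ 3.000e-02 -4.691e+01  2.546e+01 -1.160e+00  2.000e-02  0.000e+00]
```

View pics/s13.png

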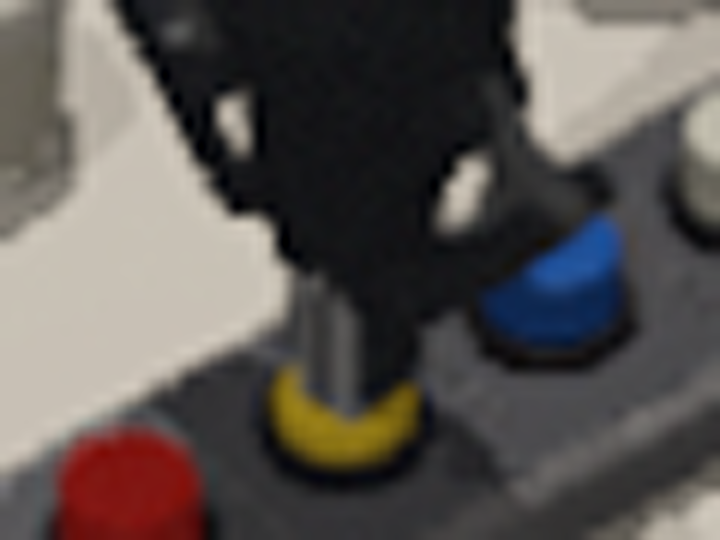

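Yellow hit its stop at TCP z 29.2 with about 11 N, so the shut tip stands about 15 mm above the TCP reading. The other keys should bottom at the same height. Next I'll lift and shift to red.

>>> move_arm:
  deltas:
    - {"dp": [0, 0, 8], "turn": 0}
    - {"dp": [0, 0, 25], "turn": 0}
    - {"dp": [0, 0, 35], "turn": 0}
    - {"dp": [-4, 20, 35], "turn": 0}
    - {"dp": [-8, 40, 35], "turn": 0}
    - {"dp": [-12, 59, 35], "turn": 0}
    - {"dp": [-12, 59, 35], "turn": 0}
    - {"dp": [-12, 59, 26], "turn": 0}

```text
time: 13.6
tool_pos: [441.5, 230.7, 55.0]
eef_rot: [0.583, -0.582, 0.4, -0.401]
wrist_force: [0.1, -0.1, -0.2]
grip_width: 0.0
```

```bash
python3 - <<'E'
from station import arm
import cv2,numpy as np
r=arm.get_image("side");i=r["image"][:,:,::-1]
cv2.imwrite("pics/s14.png",cv2.resize(i[210:270,240:320],None,fx=10,fy=10,interpolation=2))
s=arm.observe();print(s["time"],s["tool_pos"],s["wrist_force"])
E
```

```text
13.65 [440.5272855  229.78651071  53.04684062] [-0.26330953 -0.88644357 -1.61975851]
```

View pics/s14.png

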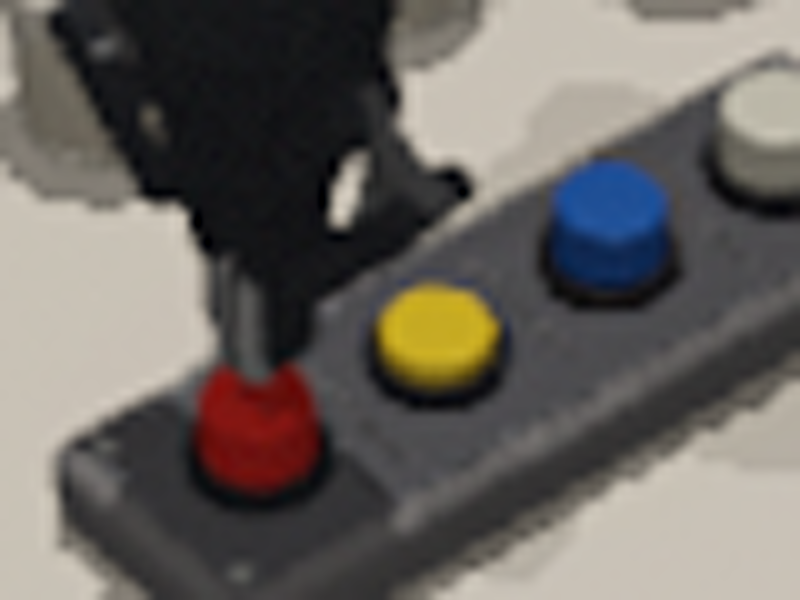

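Yellow at (437,335) is down and staying there, and the finger is over red at (258,410). The commanded z is 54.5, so red bottoms at about −25.3. I'll press to −25 and then a little further.

>>> move_arm:
  deltas:
    - {"dp": [0, 0, -5], "turn": 0}
    - {"dp": [0, 0, -9], "turn": 0}
    - {"dp": [0, 0, -12], "turn": 0}
    - {"dp": [0, 0, -15], "turn": 0}
    - {"dp": [0, 0, -18], "turn": 0}
    - {"dp": [0, 0, -21], "turn": 0}
    - {"dp": [0, 0, -23], "turn": 0}
    - {"dp": [0, 0, -24], "turn": 0}

```text
time: 14.45
tool_pos: [441.0, 230.2, 30.4]
eef_rot: [-0.583, 0.583, -0.401, 0.401]
wrist_force: [0.6, -2.2, 2.9]
grip_width: -0.1
```

>>> move_arm:
  deltas:
    - {"dp": [0, 0, -0.5], "turn": 0}
    - {"dp": [0, 0, -1], "turn": 0}
    - {"dp": [0, 0, -1.2], "turn": 0}
    - {"dp": [0, 0, -1.4], "turn": 0}
    - {"dp": [0, 0, -1.5], "turn": 0}
    - {"dp": [0, 0, -1.6], "turn": 0}
    - {"dp": [0, 0, -1.6], "turn": 0}
    - {"dp": [0, 0, -1.6], "turn": 0}

```text
time: 15.25
tool_pos: [441.0, 230.4, 29.2]
eef_rot: [0.583, -0.583, 0.401, -0.401]
wrist_force: [-2.3, -2.7, 7.0]
grip_width: -0.2
```

```bash
python3 - <<'E'
from station import arm
import cv2,numpy as np
r=arm.get_image("side");i=r["image"][:,:,::-1]
cv2.imwrite("pics/s15.png",cv2.resize(i[210:270,240:320],None,fx=10,fy=10,interpolation=2))
s=arm.observe();print(s["time"],s["tool_pos"],s["wrist_force"])
E
```

```text
15.3 [441.04808479 230.34474071  29.23448439] [-1.23298386 -2.3542068   7.39681692]
```

View pics/s15.png

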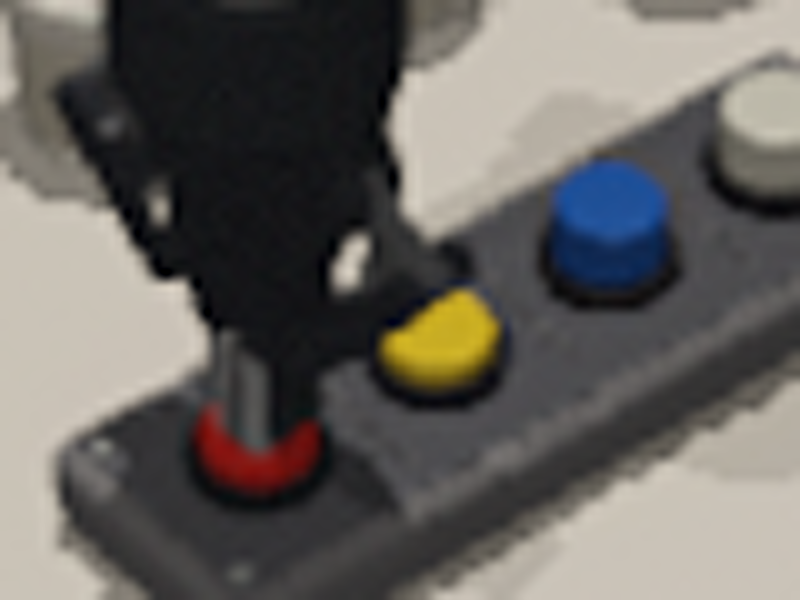

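Red is at the same depth, with about 7 N. Next I'll lift well clear, pass over yellow and blue, and go to white.

>>> move_arm:
  deltas:
    - {"dp": [0, 0, 8], "turn": 0}
    - {"dp": [0, 0, 28], "turn": 0}
    - {"dp": [0, 0, 45], "turn": 0}
    - {"dp": [7, -36, 45], "turn": 0}
    - {"dp": [15, -75, 45], "turn": 0}
    - {"dp": [23, -114, 45], "turn": 0}
    - {"dp": [31, -150, 45], "turn": 0}
    - {"dp": [36, -176, 45], "turn": 0}

```text
time: 16.1
tool_pos: [477.5, 52.6, 74.4]
eef_rot: [0.583, -0.582, 0.401, -0.401]
wrist_force: [-0.1, -0.3, -0.1]
grip_width: 0.2
```

>>> move_arm:
  deltas:
    - {"dp": [0, 0, 0], "turn": 0}
    - {"dp": [0, 0, 0], "turn": 0}
    - {"dp": [0, 0, -5], "turn": 0}
    - {"dp": [0, 0, -10], "turn": 0}
    - {"dp": [0, 0, -15], "turn": 0}
    - {"dp": [0, 0, -20], "turn": 0}
    - {"dp": [0, 0, -20], "turn": 0}
    - {"dp": [0, 0, -20], "turn": 0}

```text
time: 16.9
tool_pos: [476.8, 54.5, 53.7]
eef_rot: [-0.583, 0.583, -0.401, 0.4]
wrist_force: [0.5, -0.6, -0.6]
grip_width: -0.1
```

```bash
python3 - <<'E'
from station import arm
import cv2,numpy as np
r=arm.get_image("side");i=r["image"][:,:,::-1]
cv2.imwrite("pics/s16.png",cv2.resize(i[200:270,250:340],None,fx=8,fy=8,interpolation=2))
s=arm.observe();print(s["time"],s["tool_pos"],s["wrist_force"])
E
```

```text
16.95 [476.9790907   54.43970954  53.86101387] [-0.06564993 -0.63523802 -0.61318945]
```

View pics/s16.png

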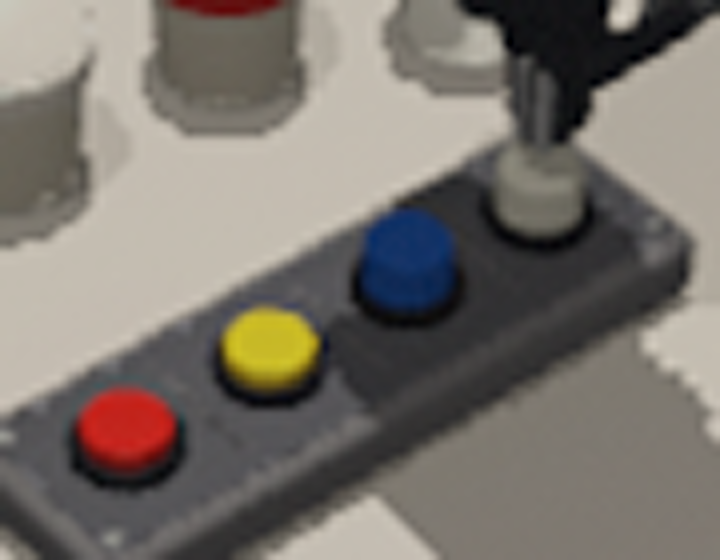

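Red and yellow are down, blue is up, and the finger is centred over white at (540,165). I'll press it.

>>> move_arm:
  deltas:
    - {"dp": [0, 0, -5], "turn": 0}
    - {"dp": [0, 0, -9], "turn": 0}
    - {"dp": [0, 0, -12], "turn": 0}
    - {"dp": [0, 0, -15], "turn": 0}
    - {"dp": [0, 0, -18], "turn": 0}
    - {"dp": [0, 0, -21], "turn": 0}
    - {"dp": [0, 0, -23], "turn": 0}
    - {"dp": [0, 0, -23.5], "turn": 0}

```text
time: 17.75
tool_pos: [476.8, 54.2, 30.1]
eef_rot: [-0.583, 0.583, -0.401, 0.401]
wrist_force: [-1.3, -0.8, 2.8]
grip_width: 0.0
```

>>> move_arm:
  deltas:
    - {"dp": [0, 0, -0.5], "turn": 0}
    - {"dp": [0, 0, -1], "turn": 0}
    - {"dp": [0, 0, -1.2], "turn": 0}
    - {"dp": [0, 0, -1.4], "turn": 0}
    - {"dp": [0, 0, -1.5], "turn": 0}
    - {"dp": [0, 0, -1.6], "turn": 0}
    - {"dp": [0, 0, -1.6], "turn": 0}
    - {"dp": [0, 0, -1.6], "turn": 0}

```text
time: 18.55
tool_pos: [476.9, 54.3, 29.2]
eef_rot: [0.583, -0.583, 0.401, -0.401]
wrist_force: [-3.9, -1.0, 10.0]
grip_width: 0.2
```

White is at its stop with about 10 N. I'll lift away.

>>> move_arm:
  deltas:
    - {"dp": [0, 0, 8], "turn": 0}
    - {"dp": [0, 0, 28], "turn": 0}
    - {"dp": [0, 0, 60], "turn": 0}
    - {"dp": [0, 0, 95], "turn": 0}
    - {"dp": [0, -20, 130], "turn": 0}
    - {"dp": [-20, -60, 150], "turn": 0}
    - {"dp": [-40, -100, 150], "turn": 0}
    - {"dp": [-60, -140, 150], "turn": 0}

```text
time: 19.35
tool_pos: [417.0, -86.8, 180.0]
eef_rot: [0.583, -0.583, 0.399, -0.401]
wrist_force: [-0.0, -0.1, 0.4]
grip_width: 0.2
```

>>> move_arm:
  deltas:
    - {"dp": [-20, -40, 0], "turn": 0}
    - {"dp": [-40, -80, 0], "turn": 0}
    - {"dp": [-60, -120, 0], "turn": 0}
    - {"dp": [-60, -120, 0], "turn": 0}
    - {"dp": [-60, -120, 0], "turn": 0}
    - {"dp": [-60, -120, 0], "turn": 0}
    - {"dp": [-60, -120, 0], "turn": 0}
    - {"dp": [-60, -120, 0], "turn": 0}

```text
time: 20.15
tool_pos: [357.5, -204.8, 178.8]
eef_rot: [0.583, -0.583, 0.4, -0.4]
wrist_force: [0.4, 0.9, -0.1]
grip_width: -0.6
```

```bash
python3 - <<'E'
from station import arm
import cv2,numpy as np,pickle
from h import *
r=arm.get_image("side");i=r["image"][:,:,::-1]
cv2.imwrite("pics/s17.png",cv2.resize(i[160:280,220:350],None,fx=5,fy=5,interpolation=2))
t=arm.get_image("top");cv2.imwrite("pics/t17.png",t["image"][:,:,::-1])
d=pickle.load(open("im0.pkl","rb"))
for c,g in {"red":(279,195),"yellow":(309,188)}.items():
    print(c,blob(d["side"],g,14,c),blob(r,g,14,c))
s=arm.observe();print(s["time"],s["tool_pos"],s["wrist_force"])
E
```

```text
red (array([277.99588477, 192.28395062]), np.int64(243)) (array([277.95510204, 192.33469388]), np.int64(245))
yellow (array([308.44776119, 187.97761194]), np.int64(268)) (array([308.52280702, 188.36140351]), np.int64(285))
20.25 [ 357.38268641 -204.95291194  178.75067292] [-0.22984565  0.57584588 -0.38439195]
```

View pics/s17.png

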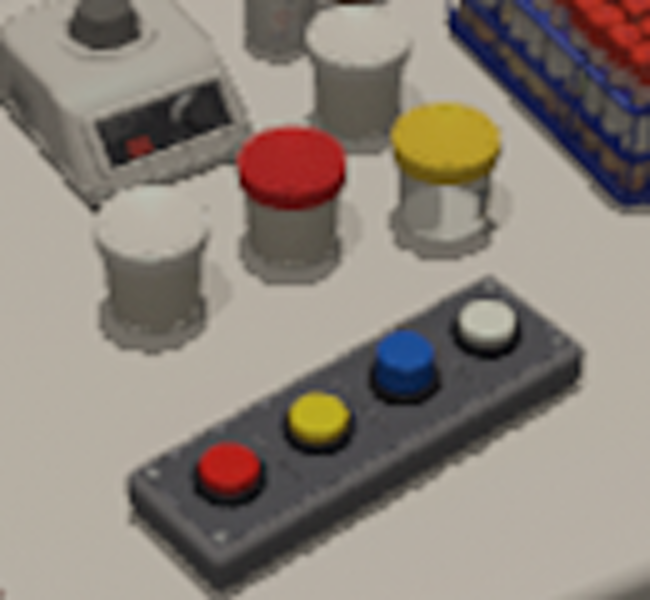

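The red, yellow and white keys are down and blue at (403,360) is up. The cups stand unmoved and the arm is clear, so I'll hand in.

```bash
python3 -c "
from station import arm
print(arm.close_job())"
```

```text
the job is handed in; nothing more can be done
None
```

I pressed the yellow, red and white keys, in that order, with the shut fingertips. Each went down to its stop at TCP z of about 29.2 mm, with about 11, 7 and 10 N read at the wrist. I handed the job in at about 20 s; no verdict was reported.

**Final checks:** The last side picture shows those three keys down, the blue key up and the cups upright. The red and yellow cup lids had moved by less than half a pixel since the start. I checked the white cup only by eye. The arm was clear of everything, with the wrist force within its noise of about 1 N.

**One thing disagreed:** With the gripper shut, the fingertips stood about 15 mm behind the reported TCP instead of the stated 14 mm ahead. I found this from the pictures and by touch, and set the depth for the red and white keys from where the yellow key stopped.

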